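# Screw the tall wooden lid on the chocolate jar

## Robot

A 7-joint arm with a two-finger parallel gripper is mounted at the origin on the work surface. World frame = base frame: x ahead of the robot, y to its left, z up, the work surface at z = 0. Lengths are in m, angles in rad, forces in N, time in s.
With the tool pointing down it reaches from about 0.425 to 0.875 m from the base axis. Payload 4.7 kg.
Tool frame: the origin (TCP) lies midway between the tips of the shut fingers; the grasp point (between the pads) lies 19 mm behind it (ctrl.grip_point_offset is the distance from the TCP to the grasp point, in m); z points along the fingers, y is the line along which they close (so a half turn about z gives the same grasp; the last joint's range is limited). The gripper opens to 87 mm and grips with 3 to 60 N. Pads are 19 mm wide; open, the fingers measure 117 mm over their backs; the gripper's body (75 mm by 190 mm) begins 51 mm behind the grasp point.
Start: joints at [1.187, 0.321, -0.07, 1.45, 0.023, 1.371, -0.057], TCP at [0.252, -0.599, 0.19] pointing down, gripper open.
Joint ranges: [-2.86, 2.86], [-0.3, 2.09], [-1.38, 1.24], [0.06, 2.45], [-1.56, 4.7], [0.09, 2.05], [-2.69, 2.69]. Speed limits (rad/s): [2.57, 2.57, 3.14, 3.14, 3.14, 3.14, 3.14].

## Interface

Orientations are given as a rotation vector (axis times angle).
In Python, from bench import ctrl gives the robot as it stands.
- The arm moves only by the tool move_arm, never from a script. Its argument "increments" is text: rows parted by semicolons, each of 7 numbers parted by spaces: the shift along the world's x, y, z in mm, then the turn, a rotation vector about the world's x, y, z in degrees, then the closure in counts, from 0 (fully open) to 255 (shut). A call has exactly 8 rows; each row shifts and turns the commanded pose from where the row before left it; what a row does not reach is not made up. A row lasts 1/12 s, in which the tool goes at most 41.7 mm and 7.16 degrees, less where a joint would pass 70% of its speed; a pose out of reach is approached as far as the arm can. A call with a gripper value outside its range is refused whole. The fingers move at their own pace and stop on an object; "grip_force" is the grip in N (left out, the last holds). Time passes only in rows, so rows that do not move let the fingers close, or fill a call up. It gives the time, the measured TCP pose, the force, the opening and the grip force at its end, in the units of the state.
- ctrl.get_state(): the state, without advancing time (a new reading comes with each control period).
- ctrl.get_image(name): name is "scene" or "top"; returns a dict with "frame" (384x512x3 uint8, red, green, blue), "depth" (384x512 float32, m along the optical axis (not along the pixel's ray), 0 where there is no reading), "fx", "fy", "cx", "cy" (pixels), "k1" (the pictures are not rectified: a ray, as slopes to the right and down, at radius r is drawn at 1 + k1 r^2 times it, then the intrinsics apply), "position" and "orientation" of the camera in the world. Camera axes: x right, y down, z forward; pixel columns grow to the right and rows downward; lengths in m; the calibration is good to about 2 mm. A picture is of the moment at which its call begins.
- ctrl.close_job(): hands the job in; it is judged then, once.
Trained networks look in a picture, given as the dict that the camera call returned (one of the last four; its "shot" number tells which), for a name from the list of things; names that differ only in an ending like _2 or _b are one class to them, and where a whole thing is asked for, a point or a joint stands for the part that bears it (a point fixed in the world has none). Each returns a list of dicts, best first, with "score" (0 to 1); they miss things now and then, are a little off and sometimes report something else, mostly with a low value. They report only what shows in the picture. A call takes as long as a camera call. They do not tell look-alikes from the thing itself.
- ctrl.find_in(target, picture): "centre" ([x, y, z] in m, in world coordinates, good to about 4 mm: the middle of the surface that is visible of it).
- ctrl.silhouettes(target, picture): "region" (384x512 bool, what is visible of it).
The state is a dict: "time": time; "joint_positions": joint angles; "qd": joint speeds; "joint_torque": joint torques, N m; "position": TCP position; "tool_rot": TCP orientation; "ft_force": force on the tool from outside, world axes, zero at the start; "torque": the same for the moment, N m; "grip_width": opening from 0.0 (shut) to 1.0 (fully open); "grip_force": force on a finger pad.
Only numpy, scipy, OpenCV 4.12 (cv2) and the standard library are available. Lean on these libraries where they do the work, as an engineer would, in place of code of your own. Each camera call takes 0.05 s, during which the arm holds its last target. There are 200 camera calls.

## Task

Close the chocolate jar with its tall wooden screw lid, which lies on its side on the counter. First stand the lid upright on the counter and let go of it, then take it again from above, set it on the jar's threaded neck, turn it back (anticlockwise seen from above) until it drops into the thread, and screw it forward (clockwise) until it is fully home, its rim down on the brass collar, and let go. Do not shift or knock over the gift box, praline box, tin or cat figure standing around.

Things in the scene. Friction and masses are not known exactly. Their poses are not given: they have to be found in the camera images.
- lid: Loose screw lid, pale wood with a brass band near its closed end: a regular octagonal prism 60 mm across flats, 90 mm tall, 0.11 to 0.23 kg. Origin at its centre (45 mm from either end). Its z axis points along the prism to the closed top; x and y are square to flats (a flat every 45 degrees). It starts lying on a flat, top roughly away from the robot (within about 55 degrees).
- lid_rim (a point): Centre of the lid's open end, 45 mm below its origin; same axes as the lid. The cavity is 51 mm across flats up to 26 mm from the rim, then narrows to a 36 mm bore that guides on the neck, 62 mm deep in all.
- lid_pins (a point): On the lid's axis, 5 mm above the rim: centre of the three inward brass pins that serve as its thread, 5 mm thick, 120 degrees apart, one at the lid's +x. A circle of 37 mm diameter is free between their ends.
- jar: Fixed glass jar of chocolate beans on a round wooden foot (120 mm diameter, jar 110 mm), upright. Origin at the centre of its underside, on the counter.
- jar_collar (a point): Centre of the flat brass collar (66 mm diameter) at the jar's shoulder, 120 mm above the counter, on the jar's axis, z up. Screwed home, the lid is stopped hard with its rim on this collar, with under 1 mm of play. A lid that has just dropped into the thread has its rim 5 mm above it; 70 to 95 degrees clockwise then lower it to the collar.
- neck_top (a point): Tip centre of the fixed brass neck, 58 mm above the collar: 34 mm diameter for 50 mm, then a cone to 26 mm. Three equal thread segments (out to 47 mm diameter, the lowest 18 mm) surround it; where they start is not told. Put on, the lid rides on their crests, rim 16 mm above the collar (19 mm on the stop posts).
- neck_base (a point): Foot of the neck, at the collar. Anticlockwise turning (from above) by 0 to 100 degrees brings the pins to the gaps, where the loosely held lid drops 10 mm by its own weight; a gap leaves 24 degrees of free turn, then a stop blocks further back turning. A lid still on the crests is blocked clockwise by posts 3 mm higher than the crests.
- gift_tower: Bystander: tall red gift box with gold ribbons, 70 x 70 x 190 mm, upright close to the jar, on the robot's side of it. Origin at the centre of its underside.
- praline_box: Bystander: flat black box with red ribbons, 70 (x) x 150 (y) x 40 mm (z). Origin at the centre of its underside.
- cocoa_tin: Bystander: round blue tin with a metal lid, 93 mm diameter, 88 mm tall, upright. Origin at the centre of its underside.
- cat: Bystander: black and white ceramic cat figure, 64 mm diameter, 123 mm tall. Origin at the centre of its underside.
There are look-alikes about, which are no part of the job. There is more than one size of the jar; the job needs the smallest.

How it is judged:
By the outcome, as a careful person would: the job done as asked, in the order asked, and still so for the second after the job is handed in, with the robot touching nothing.
It also fails if it takes over 67 s, if anything falls off the work surface, if the arm or the gripper's body presses on something with over 40 N, if the wrist force passes 120 N, or if a joint passes its speed limit or range.

## Working session

There is one attempt and no reset: what is moved stays moved. The work goes in short steps, Python scripts to look and compute and a tool call to move; the robot and the scene stay as the last step left them, time stands still between calls to the robot, and variables do not carry over. Pictures are saved under pics/ and viewed, at most 10 in all, crops included, and the job is handed in when it is done.

Besides the shell and the picture viewer there is one more tool, called after "Call:" as a command line: name --argument value ..., lists and objects as JSON in quotes. move_arm: Moves the arm, as the interface text tells. Its arguments: {"type":"object","properties":{"increments":{"type":"string"},"grip_force":{"type":"number"}},"required":["increments"]}

```bash
mkdir -p pics
cat > h.py <<'E'
from bench import ctrl
import numpy as np, cv2
from scipy.spatial.transform import Rotation as R
def cam(name):
    return ctrl.get_image(name)
def Rm(o):
    o=np.array(o,float)
    if o.shape==(3,3): return o
    return R.from_rotvec(o).as_matrix() if o.size==3 else R.from_quat(o).as_matrix()
def cloud(p):
    h,w=p['depth'].shape
    u,v=np.meshgrid(np.arange(w),np.arange(h))
    K=np.array([[p['fx'],0,p['cx']],[0,p['fy'],p['cy']],[0,0,1.]])
    s=cv2.undistortPoints(np.stack([u,v],-1).reshape(-1,1,2).astype(np.float64),K,np.array([p['k1'],0,0,0,0.])).reshape(h,w,2)
    d=p['depth'][...,None]
    c=np.concatenate([s*d,d],-1)
    return c@Rm(p['orientation']).T+np.array(p['position'])
def save(p,f,box=None,scale=1):
    im=p['frame'][...,::-1]
    if box: im=im[box[1]:box[3],box[0]:box[2]]
    cv2.imwrite('pics/'+f,cv2.resize(im,None,fx=scale,fy=scale,interpolation=cv2.INTER_CUBIC))
E
python3 - <<'E'
from h import *
np.set_printoptions(precision=3,suppress=True)
ps={}
for n in('scene','top'):
    p=cam(n);save(p,n+'0.png',None,1.5)
    print(n,p['position'],p['orientation'],p['fx'],p['k1'])
    for t in('lid','jar','gift_tower','praline_box','cocoa_tin','cat'):
        for r in ctrl.find_in(t,p): print(t,np.array(r['centre']),round(r['score'],2))
    np.savez('/tmp/'+n,c=cloud(p),f=p['frame'])
s=ctrl.get_state();print(s['position'],s['tool_rot'],s['time'])
E
```

```text
scene [ 1.153 -0.534  1.089] [-2.262 -0.929  0.335] 417.74365825003724 -0.011197353334280773
lid [ 0.549 -0.045  0.053] 0.94
jar [0.609 0.242 0.081] 0.89
jar [0.601 0.41  0.114] 0.79
jar [0.789 0.309 0.118] 0.64
gift_tower [0.486 0.273 0.133] 0.95
gift_tower [ 0.55  -0.047  0.053] 0.38
praline_box [0.401 0.002 0.039] 0.67
praline_box [0.605 0.241 0.082] 0.3
cocoa_tin [ 0.547 -0.263  0.086] 0.58
cat [0.72  0.127 0.064] 0.82
top [0.297 0.087 1.306] [-2.057  2.134 -0.268] 475.99508738723176 -0.18637749658664216
lid [0.462 0.282 0.188] 0.74
lid [ 0.54  -0.034  0.056] 0.61
jar [0.559 0.265 0.105] 0.78
jar [0.739 0.337 0.138] 0.72
jar [0.556 0.434 0.141] 0.61
gift_tower [0.461 0.281 0.188] 0.74
praline_box [0.387 0.017 0.046] 0.93
praline_box [0.559 0.264 0.102] 0.3
cocoa_tin [ 0.527 -0.245  0.089] 0.62
cocoa_tin [0.461 0.285 0.19 ] 0.47
cat [0.695 0.143 0.09 ] 0.89
[ 0.252 -0.599  0.19 ] [ 3.079  0.621 -0.   ] 0.7
```

View pics/scene0.png

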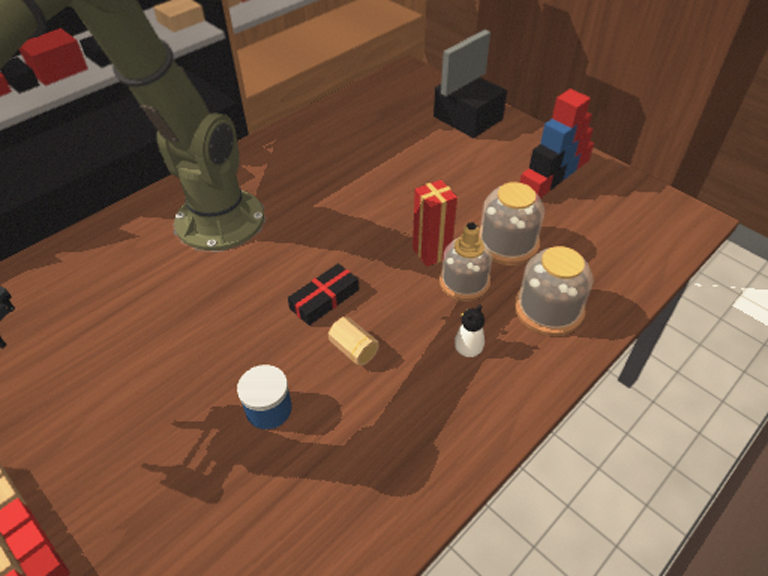

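View pics/top0.png

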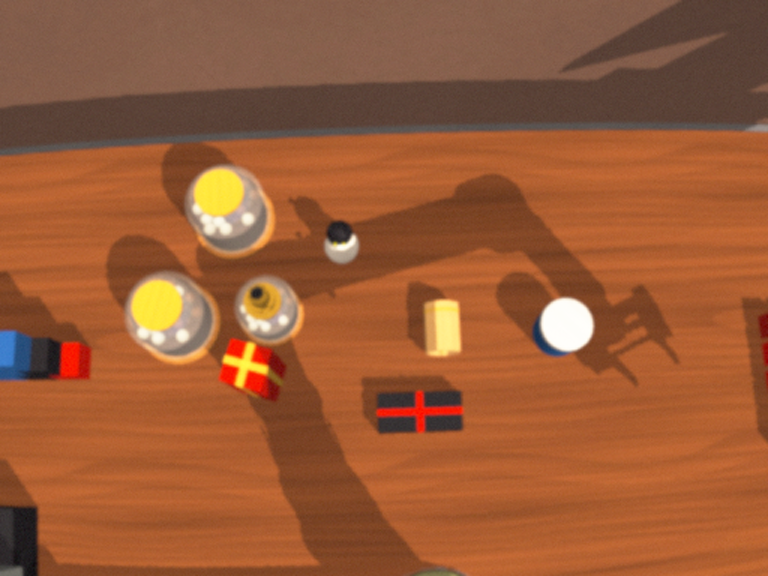

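The candidates for the jar, in scene picture pixels (at 1.5x scale), are:
- (467,265), the small jar with the open brass neck
- (513,220), a bigger jar already covered with a gold lid
- (555,290), also a bigger jar with a gold lid

The one at (467,265) is the smallest and the only one with a bare neck, so it fits. The lid is at (353,340) and the gift box at (435,222). I'll confirm in one enlarged crop and measure.

Run:
```python
from h import *
np.set_printoptions(precision=4,suppress=True)
S=np.load('/tmp/scene.npz');T=np.load('/tmp/top.npz')
a=cv2.resize(S['f'][190:260,200:330][...,::-1],None,fx=5,fy=5,interpolation=cv2.INTER_CUBIC)
b=cv2.resize(S['f'][140:205,260:390][...,::-1],None,fx=5,fy=5,interpolation=cv2.INTER_CUBIC)
cv2.imwrite('pics/crop.png',cv2.resize(np.vstack([a,b]),(520,540)))
for n,D in(('scene',S),('top',T)):
    c=D['c'].reshape(-1,3)
    def sel(x,y,r,z0,z1):
        return c[(np.hypot(c[:,0]-x,c[:,1]-y)<r)&(c[:,2]>z0)&(c[:,2]<z1)]
    l=sel(.545,-.04,.075,.012,.08); t=l[l[:,2]>np.percentile(l[:,2],97)-.008]
    rt=cv2.minAreaRect((l[:,:2]*1000).astype(np.float32)); r2=cv2.minAreaRect((t[:,:2]*1000).astype(np.float32))
    print(n,'lid',len(l),l.max(0),rt,'topflat',r2,np.median(t[:,2]))
    for z0,z1 in((.123,.135),(.135,.155),(.155,.17),(.17,.185)):
        q=sel(.585,.255,.09,z0,z1); q=q[(q[:,0]>.53)|(q[:,1]<.235)]
        if len(q): print('neck',z0,len(q),q.min(0),q.max(0),q.mean(0))
    g=sel(.47,.28,.08,.15,.2);g=g[g[:,0]<.54]; t=g[g[:,2]>.18]
    if len(t)>5:print('gift',cv2.minAreaRect((t[:,:2]*1000).astype(np.float32)),np.median(t[:,2]))
    k=sel(.7,.135,.05,.02,.13);print('cat',k.mean(0),k.max(0),k.min(0))
    b=sel(.39,.01,.1,.03,.05);print('pral',cv2.minAreaRect((b[:,:2]*1000).astype(np.float32)))
```

```text
scene lid 650 [ 0.5899 -0.0039  0.0656] ((542.68310546875, -35.13585662841797), (94.4212646484375, 62.402217864990234), 0.20555587112903595) topflat ((542.6582641601562, -36.08363342285156), (93.03026580810547, 43.390411376953125), 1.9596463441848755) 0.05873384142848126
neck 0.123 44 [0.5585 0.2492 0.1231] [0.6137 0.3004 0.1348] [0.5939 0.2663 0.1288]
neck 0.135 78 [0.5608 0.2545 0.1352] [0.6066 0.2962 0.1544] [0.5902 0.2698 0.142 ]
neck 0.155 39 [0.5687 0.2617 0.1551] [0.6012 0.2907 0.17  ] [0.5899 0.2694 0.1629]
neck 0.17 61 [0.5711 0.2603 0.1704] [0.6013 0.2908 0.1809] [0.5865 0.2747 0.1761]
gift ((465.0284729003906, 293.1467590332031), (73.7705078125, 77.3244400024414), 70.12620544433594) 0.1892852807480389
cat [0.7189 0.1326 0.0714] [0.7431 0.1665 0.1237] [0.6847 0.1111 0.0205]
pral ((393.308349609375, 11.678855895996094), (152.80374145507812, 74.18864440917969), 89.429931640625)
top lid 782 [ 0.5876 -0.0058  0.0683] ((542.2592163085938, -36.510581970214844), (61.226966857910156, 90.52310943603516), 89.67874145507812) topflat ((541.885986328125, -38.65577697753906), (43.2209587097168, 90.95512390136719), 86.99667358398438) 0.06068449765726114
neck 0.123 78 [0.552  0.2468 0.1231] [0.6096 0.309  0.1346] [0.5755 0.2702 0.1266]
neck 0.135 92 [0.5607 0.2548 0.1353] [0.6081 0.3011 0.1547] [0.5753 0.2727 0.1411]
neck 0.155 28 [0.5673 0.2609 0.1553] [0.5899 0.2936 0.1697] [0.5736 0.2723 0.1637]
neck 0.17 141 [0.5669 0.262  0.1703] [0.6003 0.2953 0.1833] [0.5828 0.2774 0.1778]
gift ((463.57061767578125, 293.27197265625), (71.73371887207031, 71.45166778564453), 72.626708984375) 0.19061495453329425
cat [0.6981 0.1417 0.0797] [0.7308 0.1723 0.1277] [0.6791 0.1128 0.02  ]
pral ((391.963623046875, 11.940006256103516), (147.32115173339844, 71.35816955566406), 89.29379272460938)
```

View pics/crop.png

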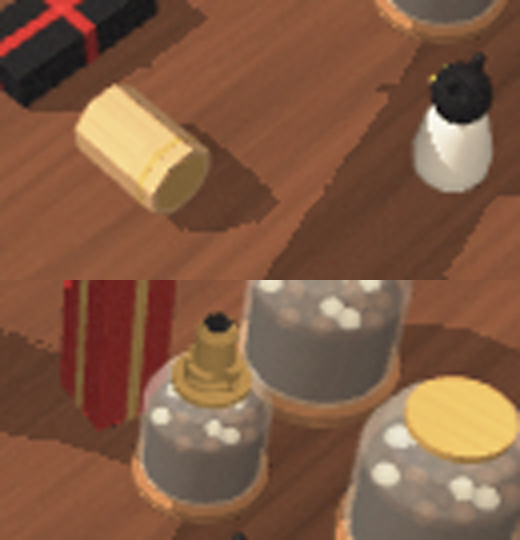

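The crop confirms both targets. The small jar with the bare brass neck is in the lower half at about (210,350). In the upper half, the lid at (140,150) has its banded, closed end toward +x.

The lid's centre is about (0.542, -0.036) with yaw near 0, and the jar axis is about (0.585, 0.277). I'll grasp the lid with the tool tilted 45° back, so that a 90° pitch stands it up with the tool tilted 45° forward.

Call:
move_arm --increments "16 23.5 0 0 0 -2.85 0;16 23.5 0 0 0 -2.85 0;16 23.5 0 0 0 -2.85 0;16 23.5 0 0 0 -2.85 0;16 23.5 0 0 0 -2.85 0;16 23.5 0 0 0 -2.85 0;16 23.5 0 0 0 -2.85 0;16 23.5 0 0 0 -2.85 0" --grip_force 30

```text
time: 1.37
position: [0.3804, -0.4101, 0.19]
tool_rot: [3.141, -0.004, 0.0]
ft_force: [0.5, 0.1, 0.4]
grip_width: 0.997
grip_force: 0.0
```

Call:
move_arm --increments "16 23.5 0 0 2.8 0 0;16 23.5 0 0 2.8 0 0;16 23.5 0 0 2.8 0 0;16 23.5 0 0 2.8 0 0;16 23.5 0 0 2.8 0 0;16 23.5 0 0 2.8 0 0;16 23.5 0 0 2.8 0 0;16 23.5 0 0 2.8 0 0"

```text
time: 2.03
position: [0.5086, -0.2223, 0.1902]
tool_rot: [3.08, -0.001, -0.612]
ft_force: [0.8, -0.2, -0.4]
grip_width: 1.003
grip_force: 0.0
```

Call:
move_arm --increments "16 23.5 0 0 2.8 0 0;16 23.5 0 0 2.8 0 0;16 23.5 0 0 2.8 0 0;16 23.5 0 0 2.8 0 0;16 23.5 0 0 2.8 0 0;16 23.5 0 0 2.8 0 0;16 23.5 -10 0 2.8 0 0;16 23.5 -10 0 2.8 0 0"

```text
time: 2.7
position: [0.5928, -0.0694, 0.1402]
tool_rot: [2.939, -0.025, -1.076]
ft_force: [1.2, -2.1, -1.1]
grip_width: 1.001
grip_force: 0.0
```

```bash
cat >> h.py <<'E'
np.set_printoptions(precision=4,suppress=True)
def st():
    s=ctrl.get_state();m=Rm(s['tool_rot'])
    print('t',round(s['time'],2),'q',np.array(s['joint_positions']),'\npos',np.array(s['position']),'grip',np.array(s['position'])-m[:,2]*ctrl.grip_point_offset,'z',m[:,2],'y',m[:,1],'\nF',np.array(s['ft_force']),'w',s['grip_width'],'gf',s['grip_force'])
    return s,m
E
python3 - <<'E'
from h import *
st()
E
```

```text
t 2.7 q [-0.048   0.8605  0.1986  0.9376 -0.0632  2.0524 -1.4596] 
pos [ 0.5928 -0.0694  0.1402] grip [ 0.6049 -0.0693  0.1545] z [-0.6458 -0.0057 -0.7635] y [-0.011  -0.9998  0.0168] 
F [ 1.1836 -2.0758 -1.0828] w 1.001463267495075 gf 0.0
```

Call:
move_arm --increments "4 7 -11 0 0 0 0;4 7 -11 0 0 0 0;4 7 -11 0 0 0 0;4 6 -11 0 0 0 0;3 6 -11 0 0 0 0;0 0 0 0 0 0 0;0 0 0 0 0 0 0;0 0 0 0 0 0 0"

```text
time: 3.37
position: [0.6102, -0.0313, 0.0844]
tool_rot: [-2.944, 0.005, 1.083]
ft_force: [-0.5, -0.3, 0.2]
grip_width: 0.997
grip_force: 0.0
```

Run:
```python
from h import *
st()
p=cam('scene');save(p,'s1.png',(170,120,420,300),3)
```

```text
t 3.37 q [-0.0621  0.9378  0.1515  0.9118 -0.0888  2.0038 -1.5089] 
pos [ 0.6102 -0.0313  0.0844] grip [ 0.6223 -0.0314  0.0986] z [-0.6482  0.0059 -0.7614] y [-0.0047 -1.     -0.0037] 
F [-0.5307 -0.2903  0.185 ] w 0.9971224332851324 gf 0.0
```

View pics/s1.png

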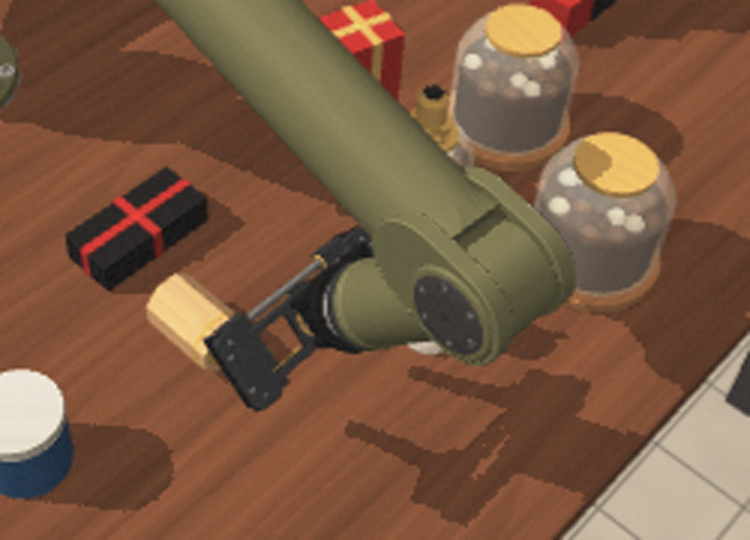

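The picture shows the hand tilted over the +x end of the lid, which is at about (190,320), with the bystanders untouched. I'll slide in along the tool axis and close.

Call:
move_arm --increments "-8 -2.5 -9 0 0 0 0;-8 -2.5 -10 0 0 0 0;-8 0 -10 0 0 0 0;-8 0 -10 0 0 0 0;-8 0 -10 0 0 0 0;-8 0 -10 0 0 0 0;-8 0 -9 0 0 0 0;0 0 0 0 0 0 0"

```text
time: 4.08
position: [0.5524, -0.0359, 0.0152]
tool_rot: [-2.942, 0.005, 1.088]
ft_force: [0.0, -0.2, 0.5]
grip_width: 0.999
grip_force: 0.0
```

Run:
```python
from h import *
st()
```

```text
t 4.08 q [-0.0711  0.8702  0.1469  1.1787 -0.0772  1.808  -1.4988] 
pos [ 0.5524 -0.0359  0.0152] grip [ 0.5646 -0.036   0.0294] z [-0.6506  0.0056 -0.7594] y [-0.0045 -1.     -0.0035] 
F [ 0.0205 -0.1612  0.5226] w 0.9991454851750892 gf 0.0
```

Call:
move_arm --increments "0 0 0 0 0 0 255;0 0 0 0 0 0 255;0 0 0 0 0 0 255;0 0 0 0 0 0 255;0 0 0 0 0 0 255;0 0 0 0 0 0 255;0 0 0 0 0 0 255;0 0 0 0 0 0 255" --grip_force 35

```text
time: 4.75
position: [0.5546, -0.0353, 0.0158]
tool_rot: [-2.944, 0.003, 1.083]
ft_force: [1.4, -0.3, 1.6]
grip_width: 0.679
grip_force: 35.0
```

Call:
move_arm --increments "6 0 12 0 0 0 255;6 0 12 0 0 0 255;6 0 12 0 0 0 255;6 0 12 0 0 0 255;6 0 12 0 0 0 255;0 0 10 0 -5 0 255;0 0 10 0 -5 0 255;0 0 0 0 -5 0 255"

```text
time: 5.42
position: [0.5854, -0.0355, 0.0956]
tool_rot: [-3.062, 0.002, 0.684]
ft_force: [0.3, 0.7, -0.7]
grip_width: 0.674
grip_force: 35.0
```

Run:
```python
from h import *
st()
```

```text
t 5.42 q [-0.0861  0.6251  0.1542  1.2924 -0.0696  1.6699 -1.5042] 
pos [ 0.5854 -0.0355  0.0956] grip [ 0.5934 -0.0356  0.1125] z [-0.4254  0.0045 -0.905 ] y [-0.0023 -1.     -0.0039] 
F [ 0.2783  0.7203 -0.7078] w 0.6735606264814126 gf 34.991016536951065
```

Call:
move_arm --increments "2.6 0 2 0 -6.8 0 255;2.6 0 2 0 -6.8 0 255;2.6 0 2 0 -6.8 0 255;2.6 0 2 0 -6.8 0 255;2.6 0 2 0 -6.8 0 255;2.6 0 2 0 -6.8 0 255;2.6 0 2 0 -6.8 0 255;2.6 0 2 0 -6.8 0 255"

```text
time: 6.08
position: [0.6043, -0.0353, 0.1123]
tool_rot: [-3.035, -0.002, -0.793]
ft_force: [-0.2, 0.5, -2.2]
grip_width: 0.678
grip_force: 35.0
```

Call:
move_arm --increments "2.6 0 2 0 -6.8 0 255;2.6 0 2 0 -6.8 0 255;2.6 0 2 0 -6.8 0 255;0 0 0 0 0 0 255;0 0 0 0 0 0 255;0 0 0 0 0 0 255;0 0 0 0 0 0 255;0 0 0 0 0 0 255"

```text
time: 6.75
position: [0.6115, -0.0441, 0.1178]
tool_rot: [2.904, -0.01, 1.157]
ft_force: [-0.3, 0.3, -1.7]
grip_width: 0.673
grip_force: 35.0
```

Run:
```python
from h import *
s,m=st()
print('tilt',np.degrees(np.arctan2(m[0,2],-m[2,2])))
p=cam('scene');save(p,'s2.png',(170,120,420,300),3)
c=cloud(p);g=np.array(s['position'])-m[:,2]*.019
q=c.reshape(-1,3);q=q[(np.abs(q[:,0]-g[0])<.06)&(np.abs(q[:,1]-g[1])<.045)&(q[:,2]>.02)&(q[:,2]<g[2]+.05)]
print(q.min(0),q.max(0))
```

```text
t 6.75 q [-0.1831 -0.1826  0.2023  2.3746  0.1712  0.1898 -1.7026] 
pos [ 0.6115 -0.0441  0.1178] grip [ 0.5987 -0.0438  0.1314] z [ 0.6876 -0.0166 -0.7259] y [-0.0116 -0.9999  0.0119] 
F [-0.2598  0.2702 -1.7299] w 0.6726306253623154 gf 34.991910830140114
tilt 43.449654439589025
[ 0.54   -0.0888  0.053 ] [ 0.6324 -0.0022  0.1814]
```

View pics/s2.png

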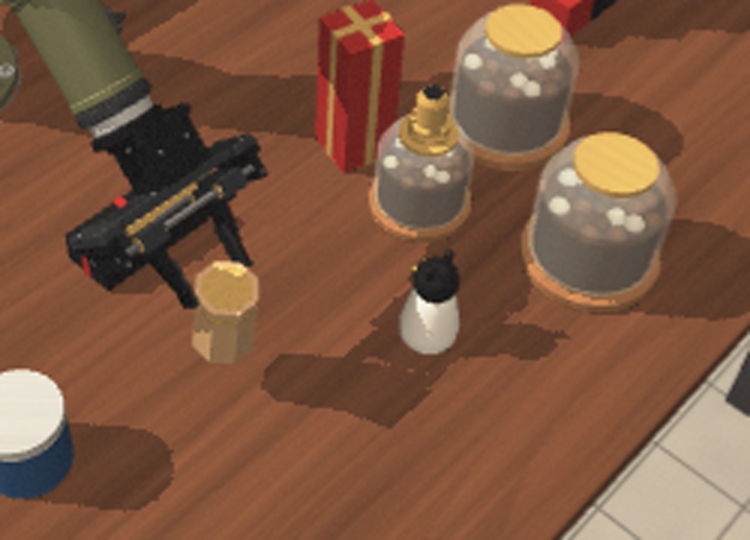

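The lid is held with its closed top up, at (228,310) in the picture, but the tilt is still 6° short because the wrist is nearly at its limit. Moving further out frees it.

Call:
move_arm --increments "12 0 0 0 0 0 255;12 0 0 0 0 0 255;12 0 -6 0 0 0 255;12 0 -6 0.7 -1 0 255;12 0 -6 0 -2 0 255;12 0 -6 0 -2 0 255;6 0 -6 0 -1.2 0 255;0 0 0 0 0 0 255"

```text
time: 7.47
position: [0.6749, -0.0486, 0.1076]
tool_rot: [-2.886, 0.009, -1.214]
ft_force: [-0.8, -0.3, -1.1]
grip_width: 0.677
grip_force: 35.0
```

Run:
```python
from h import *
s,m=st()
print('tilt',np.degrees(np.arctan2(m[0,2],-m[2,2])))
```

```text
t 7.47 q [-0.1206 -0.0136  0.1853  2.2794 -0.576   0.0962 -0.9591] 
pos [ 0.6749 -0.0486  0.1076] grip [ 0.6615 -0.0487  0.1207] z [ 0.7147  0.0079 -0.6994] y [-0.0008 -0.9999 -0.0121] 
F [-0.821  -0.3312 -1.145 ] w 0.6770877856830778 gf 34.99068059027195
tilt 45.62050095241156
```

Call:
move_arm --increments "10 0 -4 0 0 0 255;10 0 -4 0 0 0 255;10 0 -4 0 -0.5 0 255;10 0 -4 0 -0.5 0 255;10 0 -4 0 -1 0 255;10 0 -4 0 -1 0 255;0 0 -4 0 -1 0 255;0 0 0 0 0 0 255"

```text
time: 8.13
position: [0.7195, -0.0485, 0.0938]
tool_rot: [-2.863, 0.002, -1.25]
ft_force: [0.3, -0.1, -1.3]
grip_width: 0.675
grip_force: 35.0
```

Run:
```python
from h import *
s,m=st()
print('tilt',np.degrees(np.arctan2(m[0,2],-m[2,2])))
```

```text
t 8.13 q [-0.232   0.1052  0.3114  2.2167 -1.5509  0.0948  0.0012] 
pos [ 0.7195 -0.0485  0.0938] grip [ 0.7058 -0.0488  0.1065] z [ 0.7332  0.0159 -0.6798] y [ 0.0061 -0.9998 -0.0167] 
F [ 0.326  -0.0948 -1.2653] w 0.6747731847392615 gf 34.99115467071533
tilt 47.16516027579362
```

Call:
move_arm --increments "5 0 -5 0 0.3 0 255;5 0 -5 0 0.3 0 255;5 0 -5 0 0.3 0 255;5 0 -5 0 0.3 0 255;5 0 -5 0 0.3 0 255;5 0 -5 0 0.3 0 255;0 0 0 0 0 0 255;0 0 0 0 0 0 255"

```text
time: 8.8
position: [0.7492, -0.0486, 0.0637]
tool_rot: [-2.883, 0.002, -1.201]
ft_force: [-0.1, -0.7, -2.3]
grip_width: 0.68
grip_force: 35.0
```

Run:
```python
from h import *
s,m=st()
print('tilt',np.degrees(np.arctan2(m[0,2],-m[2,2])))
```

```text
t 8.8 q [-0.1245  0.2174  0.2008  2.1365 -1.5518  0.0975 -0.0074] 
pos [ 0.7492 -0.0486  0.0637] grip [ 0.7359 -0.0489  0.0769] z [ 0.71    0.0162 -0.704 ] y [ 0.0057 -0.9998 -0.0173] 
F [-0.1185 -0.7329 -2.3073] w 0.6798155928092219 gf 34.99167775735259
tilt 45.24118618810375
```

Call:
move_arm --increments "3 0 -1.5 0 0 0 255;3 0 -1.5 0 0 0 255;3 0 -1.5 0 -0.3 0 255;3 0 -1.5 0 -0.3 0 255;3 0 -1 0 -0.3 0 255;3 0 -1 0 -0.3 0 255;0 0 0 0 0 0 255;0 0 0 0 0 0 255"

```text
time: 9.47
position: [0.7685, -0.0495, 0.0635]
tool_rot: [-2.877, 0.0, -1.209]
ft_force: [-0.2, -1.3, -1.8]
grip_width: 0.675
grip_force: 35.0
```

Run:
```python
from h import *
s,m=st()
print('tilt',np.degrees(np.arctan2(m[0,2],-m[2,2])))
```

```text
t 9.47 q [-0.0729  0.2522  0.149   2.0948 -1.5554  0.0957  0.0001] 
pos [ 0.7685 -0.0495  0.0635] grip [ 0.7551 -0.0499  0.0766] z [ 0.7143  0.0187 -0.6996] y [ 0.0078 -0.9998 -0.0188] 
F [-0.1885 -1.3452 -1.8412] w 0.6751686436709219 gf 34.99187383800745
tilt 45.593868667496594
```

Call:
move_arm --increments "2 0 -2 0 0.3 0 255;2 0 -2 0 0.3 0 255;2 0 -2 0 0.3 0 255;2 0 -2 0 0.3 0 255;0 0 0 0 0 0 255;0 0 0 0 0 0 255;0 0 0 0 0 0 255;0 0 0 0 0 0 255"

```text
time: 10.13
position: [0.7811, -0.0495, 0.0631]
tool_rot: [-2.883, 0.001, -1.194]
ft_force: [-4.9, 1.0, 16.8]
grip_width: 0.679
grip_force: 35.1
```

Run:
```python
from h import *
s,m=st()
print('tilt',np.degrees(np.arctan2(m[0,2],-m[2,2])))
p=cam('scene');save(p,'s3.png',(200,150,400,290),4)
```

```text
t 10.13 q [-0.1437  0.2775  0.2265  2.0603 -1.3725  0.1174 -0.199 ] 
pos [ 0.7811 -0.0495  0.0631] grip [ 0.7678 -0.0498  0.0763] z [ 0.7071  0.019  -0.7068] y [ 0.0074 -0.9998 -0.0194] 
F [-4.9205  0.9572 16.8391] w 0.6794695949048732 gf 35.06514078006148
tilt 45.01225808755527
```

View pics/s3.png

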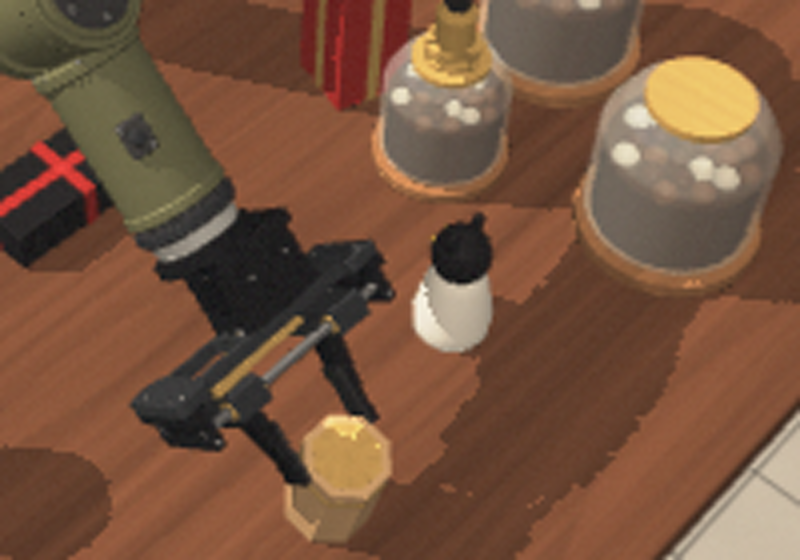

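The force reading (Fz 17 N) shows the lid is touching the counter, at about (345,480) in the crop, leaning only about 5°, so it will settle flat. I'll ease off, open and withdraw.

Call:
move_arm --increments "0 0 1 0 0 0 255;0 0 0 0 0 0 255;0 0 0 0 0 0 60;0 0 0 0 0 0 30;0 0 0 0 0 0 0;0 0 0 0 0 0 0;0 0 0 0 0 0 0;0 0 0 0 0 0 0"

```text
time: 10.85
position: [0.776, -0.0494, 0.0557]
tool_rot: [-2.891, 0.0, -1.177]
ft_force: [0.1, 0.5, -0.9]
grip_width: 0.978
grip_force: 0.0
```

Call:
move_arm --increments "-6 0 6 0 0 0 0;-10 0 10 0 0 0 0;-14 0 14 0 0 0 0;-14 0 14 0 0 0 0;-14 0 14 0 0 0 0;-14 0 14 0 3 0 0;-14 0 14 0 4 0 0;-10 0 14 0 4 0 0"

```text
time: 11.52
position: [0.6922, -0.0424, 0.141]
tool_rot: [-2.954, -0.011, -0.966]
ft_force: [0.9, 2.2, -1.5]
grip_width: 1.002
grip_force: 0.0
```

Run:
```python
from h import *
s,m=st()
print('tilt',np.degrees(np.arctan2(m[0,2],-m[2,2])))
for n in('scene','top'):
    p=cam(n)
    if n=='scene': save(p,'s4.png',(170,150,420,310),3)
    c=cloud(p).reshape(-1,3);q=c[(np.hypot(c[:,0]-.775,c[:,1]+.05)<.07)&(c[:,2]>.02)&(c[:,2]<.1)]
    print(n,len(q),q.max(0) if len(q) else '')
    t=q[q[:,2]>.083]
    if len(t)>5:
        print('top',cv2.minEnclosingCircle((t[:,:2]*1000).astype(np.float32)),t.min(0),t.max(0),np.median(t[:,2]))
        A=np.c_[t[:,:2],np.ones(len(t))];print('slope',np.linalg.lstsq(A,t[:,2],rcond=None)[0])
    np.savez('/tmp/'+n+'4',q=q,t=t)
```

```text
t 11.52 q [-0.7343  0.0001  0.8092  2.0853 -0.1862  0.4339 -1.3447] 
pos [ 0.6922 -0.0424  0.141 ] grip [ 0.6811 -0.043   0.1561] z [ 0.5907  0.0337 -0.8062] y [ 0.0169 -0.9994 -0.0294] 
F [ 0.9181  2.2298 -1.5369] w 1.0024928226665075 gf 0.0
tilt 36.228282337505206
scene 592 [ 0.7848 -0.0144  0.0953]
top ((753.213134765625, -46.42226028442383), 32.84444046020508) [ 0.7216 -0.0778  0.0835] [ 0.7842 -0.0144  0.0953] 0.08952441091989838
slope [-0.0126  0.0092  0.0994]
top 511 [ 0.7824 -0.0181  0.0981]
top ((751.4118041992188, -47.37495422363281), 33.88727569580078) [ 0.7194 -0.0789  0.0831] [ 0.7824 -0.0189  0.0981] 0.09075652785964916
slope [-0.0011 -0.0052  0.0913]
```

View pics/s4.png

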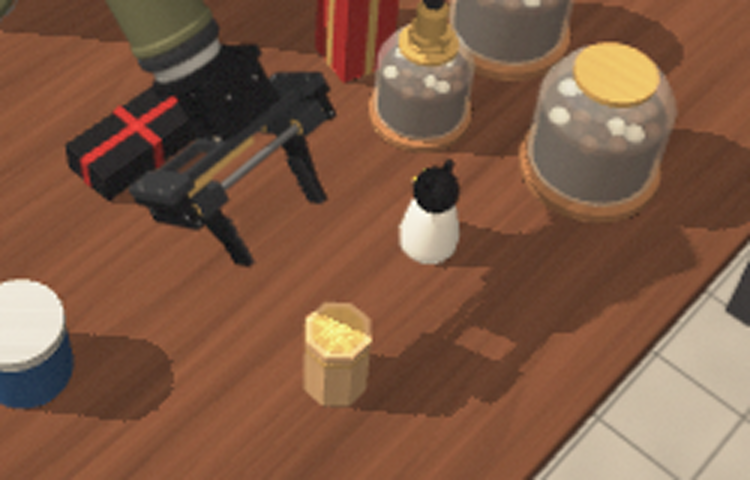

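The lid now stands upright, released and flat, at about (337,355) in the crop, and nothing else has moved. Its centre is about (0.7525, -0.047). Next I bring the tool vertical above it.

Call:
move_arm --increments "7.5 -0.5 1 -0.2 4.5 -0.1 0;7.5 -0.5 1 -0.2 4.5 -0.1 0;7.5 -0.5 1 -0.2 4.5 -0.1 0;7.5 -0.5 1 -0.2 4.5 -0.1 0;7.5 -0.5 0 -0.2 4.5 -0.1 0;7.5 -0.5 0 -0.2 4.5 -0.1 0;7.5 -0.5 0 -0.2 4.5 -0.1 0;7.5 -0.5 0 -0.2 4.5 -0.1 0"

```text
time: 12.28
position: [0.7567, -0.045, 0.1466]
tool_rot: [-3.134, 0.008, -0.015]
ft_force: [0.5, -0.6, 0.6]
grip_width: 0.999
grip_force: 0.0
```

Run:
```python
from h import *
from scipy.optimize import least_squares
s,m=st()
d=R.from_matrix(np.diag([1,-1,-1.])@m.T).as_rotvec(degrees=True);print('turn to go',d)
# jar axis from the t0 clouds: circle fits at several heights
for n in('scene','top'):
    D=np.load('/tmp/'+n+'.npz');c=D['c'].reshape(-1,3)
    q=c[(np.hypot(c[:,0]-.585,c[:,1]-.277)<.045)]
    k=q[(q[:,2]>.176)&(q[:,2]<.1815)];print(n,'tip',len(k),cv2.minEnclosingCircle((k[:,:2]*1000).astype(np.float32)))
    k=q[(q[:,2]>.115)&(q[:,2]<.125)]
    k=k[np.hypot(k[:,0]-.585,k[:,1]-.277)<.037];print('collar',len(k),k.min(0),k.max(0))
    k=q[(q[:,2]>.148)&(q[:,2]<.168)&(np.hypot(q[:,0]-.585,q[:,1]-.277)<.021)]
    f=least_squares(lambda a:np.hypot(k[:,0]-a[0],k[:,1]-a[1])-.017,[.585,.277],loss='soft_l1',f_scale=.002);print('shaft',len(k),f.x,np.sqrt(np.mean(f.fun**2)))
    c=c[(np.hypot(c[:,0]-.585,c[:,1]-.277)<.066)&(c[:,2]>.004)&(c[:,2]<.012)]
    t=np.load('/tmp/'+n+'4.npz')['t'];h=t[t[:,2]>.086]
    print('lid',cv2.minAreaRect((h[:,:2]*1000).astype(np.float32)), h[:,:2].mean(0))
```

```text
t 12.28 q [-0.424   0.6603  0.7547  1.2186 -0.4487  1.4165 -1.2907] 
pos [ 0.7567 -0.045   0.1466] grip [ 0.7566 -0.0451  0.1653] z [ 0.0093  0.0076 -0.9999] y [-0.0051 -1.     -0.0076] 
F [ 0.4664 -0.635   0.6247] w 0.9992962786703263 gf 0.0
turn to go [-0.4356  0.533   0.2958]
scene tip 37 ((584.1959838867188, 277.512451171875), 13.87899112701416)
collar 119 [0.5517 0.2436 0.115 ] [0.6194 0.3078 0.1247]
shaft 47 [0.5831 0.2797] 0.0015580999284318209
lid ((753.9577026367188, -46.959102630615234), (58.94768142700195, 61.34173583984375), 43.96450424194336) [ 0.7543 -0.0479]
top tip 97 ((583.9478759765625, 277.7518615722656), 15.996981620788574)
collar 228 [0.5505 0.2427 0.115 ] [0.6197 0.3132 0.1248]
shaft 27 [0.5845 0.2782] 0.00036054416645296325
lid ((751.1557006835938, -49.17204666137695), (59.33794403076172, 61.769222259521484), 40.32321548461914) [ 0.7505 -0.0491]
```

Call:
move_arm --increments "-2 -1.5 -11 -0.2 0.3 0.1 0;-2 -1.5 -12 -0.2 0.2 0.1 0;0 0 -14 0 0 0.1 0;0 0 -14 0 0 0 0;0 0 -14 0 0 0 0;0 0 -14 0 0 0 0;0 0 -12 0 0 0 0;0 0 -6 0 0 0 0"

```text
time: 12.95
position: [0.7506, -0.0485, 0.0492]
tool_rot: [3.14, -0.003, 0.003]
ft_force: [-0.6, 0.6, -0.3]
grip_width: 0.998
grip_force: 0.0
```

Call:
move_arm --increments "0 0 0 0 0 0 255;0 0 0 0 0 0 255;0 0 0 0 0 0 255;0 0 0 0 0 0 255;0 0 0 0 0 0 255;0 0 0 0 0 0 255;0 0 0 0 0 0 255;0 0 0 0 0 0 255" --grip_force 35

```text
time: 13.62
position: [0.7526, -0.049, 0.0523]
tool_rot: [3.139, -0.003, 0.008]
ft_force: [-0.2, 0.7, 4.6]
grip_width: 0.678
grip_force: 35.0
```

Run:
```python
from h import *
s,m=st()
print('turn to go',R.from_matrix(np.diag([1,-1,-1.])@m.T).as_rotvec(degrees=True))
```

```text
t 13.62 q [-0.4269  0.7173  0.7256  1.3303 -0.474   1.2623 -1.2587] 
pos [ 0.7526 -0.049   0.0523] grip [ 0.7525 -0.0489  0.071 ] z [ 0.0054 -0.0023 -1.    ] y [-0.002  -1.      0.0023] 
F [-0.223   0.7256  4.566 ] w 0.6777895432062911 gf 34.994997382164
turn to go [0.1319 0.3075 0.1167]
```

Call:
move_arm --increments "0 0 10 0 0.3 0 255;0 0 25 0 0 0 255;0 0 30 0 0 0 255;0 0 30 0 0 0 255;0 0 30 0 0 0 255;0 0 30 0 0 0 255;0 0 30 0 0 0 255;0 0 15 0 0 0 255"

```text
time: 14.28
position: [0.7526, -0.0501, 0.256]
tool_rot: [3.138, -0.004, 0.004]
ft_force: [-0.1, -0.2, -1.1]
grip_width: 0.678
grip_force: 35.0
```

Call:
move_arm --increments "-14 27 0 0 0 0 255;-14 27 0 0 0 0 255;-14 27 0 0 0 0 255;-14 27 0 0 0 0 255;-14 27 0 0 0 0 255;-14 27 0 0 0 0 255;-14 27 0 0 0 0 255;-14 27 0 0 0 0 255"

```text
time: 14.95
position: [0.6387, 0.1674, 0.2513]
tool_rot: [3.138, -0.005, -0.004]
ft_force: [0.4, 0.2, -1.8]
grip_width: 0.682
grip_force: 35.0
```

Call:
move_arm --increments "-14 27 0 0 0 0 255;-14 27 0 0 0 0 255;-14 27 0 0 0 0 255;-10 20 0 0 0 0 255;-4 9 0 0 0 0 255;0 0 0 0 0 0 255;0 0 0 0 0 0 255;0 0 0 0 0 0 255"

```text
time: 15.62
position: [0.5852, 0.2736, 0.2515]
tool_rot: [3.137, -0.01, -0.001]
ft_force: [0.5, 0.1, -2.0]
grip_width: 0.684
grip_force: 35.0
```

Run:
```python
from h import *
s,m=st()
print('turn to go',R.from_matrix(np.diag([1,-1,-1.])@m.T).as_rotvec(degrees=True))
x,y,z=s['position']
p=cam('scene');save(p,'s5.png',(230,90,400,220),4)
for n,p in(('scene',p),('top',cam('top'))):
    c=cloud(p).reshape(-1,3);q=c[(np.hypot(c[:,0]-x,c[:,1]-y)<.04)]
    t=q[(q[:,2]>z-.052)&(q[:,2]<z+.005)]; 
    if len(t)>8: print(n,len(t),t.min(0),t.max(0))
```

```text
t 15.62 q [-1.0487  0.352   0.7574  1.3865 -0.2358  1.4984 -1.8819] 
pos [0.5852 0.2736 0.2515] grip [0.5852 0.2737 0.2702] z [-0.0007 -0.0044 -1.    ] y [-0.0061 -1.      0.0044] 
F [ 0.4827  0.0688 -1.9715] w 0.6837737965760398 gf 34.97259020805359
turn to go [ 0.254  -0.0377  0.3487]
scene 273 [0.5553 0.2399 0.1999] [0.6173 0.2874 0.256 ]
top 68 [0.5588 0.2436 0.2034] [0.5871 0.2603 0.2559]
```

View pics/s5.png

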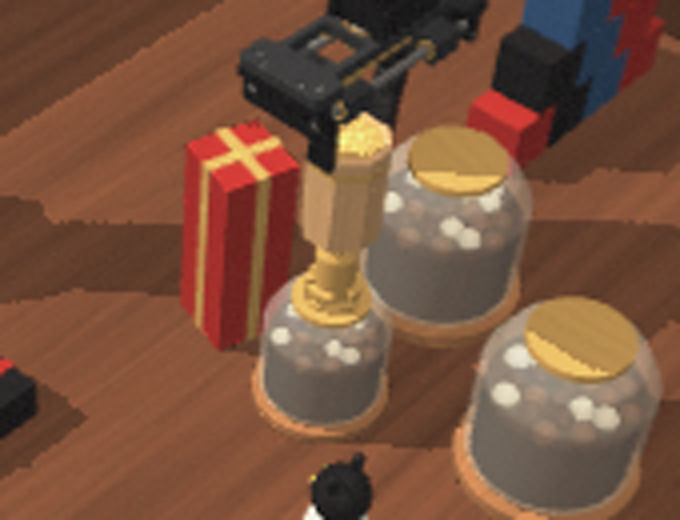

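The lid at (340,190) in the crop hangs right over the neck at (335,280), and it clears the gift box. I'll correct by (-1.5, +4.5) mm and start lowering.

Call:
move_arm --increments "-1.5 4.5 0 0.3 0 0.3 255;0 0 -6 0 0 0 255;0 0 -6 0 0 0 255;0 0 -6 0 0 0 255;0 0 -5 0 0 0 255;0 0 -5 0 0 0 255;0 0 -4 0 0 0 255;0 0 0 0 0 0 255"

```text
time: 16.38
position: [0.5817, 0.2809, 0.218]
tool_rot: [-3.14, -0.004, 0.005]
ft_force: [-0.3, 0.6, -1.2]
grip_width: 0.682
grip_force: 35.0
```

Run:
```python
from h import *
s,m=st();print(s['torque'])
```

```text
t 16.38 q [-1.0552  0.3615  0.7462  1.4412 -0.2471  1.4365 -1.8758] 
pos [0.5817 0.2809 0.218 ] grip [0.5818 0.2808 0.2367] z [-0.0033  0.0013 -1.    ] y [ 0.0028 -1.     -0.0013] 
F [-0.3102  0.596  -1.2314] w 0.6823309958119931 gf 34.96771037578583
[-0.0852  0.1275  0.0207]
```

Call:
move_arm --increments "1 -1 0 0 0 0 255;1 -1.5 0 0 0 0 255;0 0 -3 0 0 0 255;0 0 -3 0 0 0 255;0 0 -3 0 0 0 255;0 0 -3 0 0 0 255;0 0 0 0 0 0 255;0 0 0 0 0 0 255"

```text
time: 17.05
position: [0.5841, 0.2787, 0.2069]
tool_rot: [-3.139, -0.005, 0.003]
ft_force: [-0.5, -0.3, -2.4]
grip_width: 0.683
grip_force: 35.0
```

Run:
```python
from h import *
s,m=st();print(s['torque'])
```

```text
t 17.05 q [-1.0499  0.368   0.7447  1.4564 -0.2522  1.4153 -1.8672] 
pos [0.5841 0.2787 0.2069] grip [0.5841 0.2787 0.2256] z [-0.0022  0.0022 -1.    ] y [ 0.003  -1.     -0.0022] 
F [-0.4939 -0.3177 -2.4232] w 0.683160448242371 gf 34.96156632900238
[-0.1133  0.0734  0.0273]
```

Call:
move_arm --increments "0 0 -3 0 0 0 255;0 0 -3 0 0 0 255;0 0 -3 0 0 0 255;0 0 -3 0 0 0 255;0 0 -2 0 0 0 255;0 0 -1 0 0 0 255;0 0 0 0 0 0 255;0 0 0 0 0 0 255"

```text
time: 17.72
position: [0.5843, 0.2785, 0.192]
tool_rot: [-3.14, -0.004, 0.003]
ft_force: [-0.8, -1.4, -3.5]
grip_width: 0.686
grip_force: 35.0
```

Run:
```python
from h import *
s,m=st();print(s['torque'])
```

```text
t 17.72 q [-1.0491  0.375   0.7417  1.4784 -0.257   1.3879 -1.8631] 
pos [0.5843 0.2785 0.192 ] grip [0.5843 0.2785 0.2107] z [-0.0019  0.0021 -1.    ] y [ 0.0028 -1.     -0.0021] 
F [-0.7565 -1.4119 -3.5114] w 0.6864712076683138 gf 34.95338022708893
[-0.3663  0.1441  0.0542]
```

Call:
move_arm --increments "0 0 -1 0 0 0 255;0 0 -1 0 0 0 255;0 0 -1 0 0 0 255;0 0 -0.5 0 0 0 255;0 0 0 0 0 0 255;0 0 0 0 0 0 255;0 0 0 0 0 0 255;0 0 0 0 0 0 255"

```text
time: 18.38
position: [0.5851, 0.2786, 0.19]
tool_rot: [-3.138, -0.004, -0.0]
ft_force: [-0.8, -2.1, 5.9]
grip_width: 0.68
grip_force: 35.0
```

Call:
move_arm --increments "0 0 0 0 0 0 255;0 0 -0.3 0 0 3 255;0 0 -0.3 0 0 3 255;0 0 -0.3 0 0 3 255;0 0 -0.3 0 0 3 255;0 0 -0.3 0 0 3 255;0 0 -0.3 0 0 3 255;0 0 0 0 0 3 255" --grip_force 12

```text
time: 19.05
position: [0.5851, 0.2785, 0.1874]
tool_rot: [-3.085, -0.58, 0.001]
ft_force: [-0.0, -2.1, 2.6]
grip_width: 0.689
grip_force: 12.0
```

Run:
```python
from h import *
s,m=st();print(s['torque'],np.degrees(np.arctan2(m[1,1],m[0,1])))
```

```text
t 19.05 q [-1.0032  0.3653  0.6772  1.4824 -0.2325  1.3749 -1.5124] 
pos [0.5851 0.2785 0.1874] grip [0.5851 0.2785 0.2061] z [-0.0008  0.0021 -1.    ] y [ 0.3629 -0.9318 -0.0022] 
F [-0.005  -2.0597  2.581 ] w 0.6891742813246727 gf 11.984196603298187
[-0.5695 -0.0384 -0.0573] -68.71938965322502
```

Call:
move_arm --increments "0 0 -0.3 0 0 3 255;0 0 -0.3 0 0 3 255;0 0 -0.3 0 0 3 255;0 0 -0.3 0 0 3 255;0 0 -0.3 0 0 3 255;0 0 -0.3 0 0 3 255;0 0 -0.3 0 0 3 255;0 0 0 0 0 0 255"

```text
time: 19.72
position: [0.5857, 0.2794, 0.187]
tool_rot: [-2.927, -1.132, -0.003]
ft_force: [-0.6, -1.5, 7.8]
grip_width: 0.689
grip_force: 12.0
```

Run:
```python
from h import *
s,m=st();print(s['torque'],np.degrees(np.arctan2(m[1,1],m[0,1])))
```

```text
t 19.72 q [-0.9593  0.3551  0.616   1.4808 -0.2096  1.3695 -1.1639] 
pos [0.5857 0.2794 0.187 ] grip [0.5857 0.2793 0.2057] z [ 0.0005  0.0034 -1.    ] y [ 0.6729 -0.7398 -0.0022] 
F [-0.6431 -1.4739  7.8105] w 0.6890768982006945 gf 11.996743083000183
[-0.5207  0.0209  0.042 ] -47.710433797205766
```

Call:
move_arm --increments "0 0 0 0 0 3 255;0 0 0 0 0 3 255;0 0 0 0 0 3 255;0 0 0 0 0 3 255;0 0 0 0 0 3 255;0 0 0 0 0 3 255;0 0 0 0 0 0 255;0 0 0 0 0 0 255"

```text
time: 20.38
position: [0.5853, 0.2804, 0.1869]
tool_rot: [-2.715, -1.574, -0.003]
ft_force: [-0.5, -0.2, 8.3]
grip_width: 0.686
grip_force: 12.0
```

Run:
```python
from h import *
s,m=st();print(s['torque'],np.degrees(np.arctan2(m[1,1],m[0,1])))
```

```text
t 20.38 q [-0.9233  0.348   0.5655  1.4787 -0.1912  1.3682 -0.8663] 
pos [0.5853 0.2804 0.1869] grip [0.5853 0.2804 0.2056] z [-0.0003  0.0037 -1.    ] y [ 0.868  -0.4966 -0.002 ] 
F [-0.5416 -0.1592  8.276 ] w 0.6861878136003309 gf 12.004558593034744
[-0.12    0.211   0.0719] -29.775059168584864
```

Call:
move_arm --increments "0 -0.5 0 0 0 3 255;0 -0.5 0 0 0 3 255;0 0 0 0 0 3 255;0 0 0 0 0 3 255;0 0 0 0 0 3 255;0 0 0 0 0 3 255;0 0 0 0 0 0 255;0 0 0 0 0 0 255"

```text
time: 21.05
position: [0.5837, 0.279, 0.1841]
tool_rot: [-2.437, -1.978, 0.005]
ft_force: [0.5, 1.6, -2.6]
grip_width: 0.69
grip_force: 12.0
```

Run:
```python
from h import *
s,m=st();print(s['torque'],np.degrees(np.arctan2(m[1,1],m[0,1])))
```

```text
t 21.05 q [-0.8871  0.3429  0.5168  1.4815 -0.1725  1.366  -0.5666] 
pos [0.5837 0.279  0.1841] grip [0.5838 0.279  0.2028] z [-0.0042  0.0004 -1.    ] y [ 0.9786 -0.2056 -0.0042] 
F [ 0.4869  1.5838 -2.6097] w 0.6904682509394582 gf 11.975642144680023
[ 0.4129  0.0657 -0.0078] -11.86296007393977
```

The lid is over the gap: the force is gone and z is falling. I'll lower it into the thread.

Call:
move_arm --increments "0 0 -1.5 0 0 0 255;0 0 -1.5 0 0 0 255;0 0 -1.5 0 0 0 255;0 0 -1.5 0 0 0 255;0 0 -1 0 0 0 255;0 0 -1 0 0 0 255;0 0 0 0 0 0 255;0 0 0 0 0 0 255"

```text
time: 21.72
position: [0.5841, 0.2783, 0.177]
tool_rot: [-2.437, -1.98, 0.004]
ft_force: [-2.0, 2.4, 1.3]
grip_width: 0.687
grip_force: 12.0
```

Run:
```python
from h import *
s,m=st();print(s['torque'],np.degrees(np.arctan2(m[1,1],m[0,1])))
```

```text
t 21.72 q [-0.8865  0.3462  0.5163  1.4917 -0.1736  1.3522 -0.5636] 
pos [0.5841 0.2783 0.177 ] grip [0.5842 0.2783 0.1957] z [-0.0032 -0.0002 -1.    ] y [ 0.9788 -0.2047 -0.0031] 
F [-2.043   2.4012  1.3375] w 0.6868747670342389 gf 12.002861201763153
[ 0.6109  0.5044 -0.0459] -11.813136313071125
```

Call:
move_arm --increments "0 0 0 0 0 0 255;0 0 -0.2 0 0 -4 255;0 0 -0.2 0 0 -4 255;0 0 -0.2 0 0 -4 255;0 0 -0.2 0 0 -4 255;0 0 -0.2 0 0 -4 255;0 0 -0.2 0 0 -4 255;0 0 -0.2 0 0 -4 255" --grip_force 20

```text
time: 22.38
position: [0.5841, 0.2778, 0.1755]
tool_rot: [-2.846, -1.326, 0.005]
ft_force: [-2.5, 0.3, -0.9]
grip_width: 0.683
grip_force: 20.0
```

Run:
```python
from h import *
s,m=st();print(s['torque'],np.degrees(np.arctan2(m[1,1],m[0,1])))
```

```text
t 22.38 q [-0.9428  0.3574  0.5933  1.4967 -0.2036  1.3523 -1.0325] 
pos [0.5841 0.2778 0.1755] grip [0.5841 0.2778 0.1942] z [-0.0036  0.0005 -1.    ] y [ 0.7658 -0.643  -0.0031] 
F [-2.539   0.3154 -0.8568] w 0.6833261843562123 gf 19.99668449163437
[0.5048 0.6514 0.0407] -40.019126157004585
```

Call:
move_arm --increments "0 0 -0.25 0 0 -4 255;0 0 -0.25 0 0 -4 255;0 0 -0.25 0 0 -4 255;0 0 -0.25 0 0 -4 255;0 0 -0.25 0 0 -4 255;0 0 -0.25 0 0 -4 255;0 0 -0.25 0 0 -4 255;0 0 -0.25 0 0 0 255"

```text
time: 23.05
position: [0.5843, 0.2773, 0.1731]
tool_rot: [-3.082, -0.601, 0.004]
ft_force: [-1.7, 1.9, -1.0]
grip_width: 0.685
grip_force: 20.0
```

Run:
```python
from h import *
s,m=st();print(s['torque'],np.degrees(np.arctan2(m[1,1],m[0,1])))
```

```text
t 23.05 q [-1.0012  0.372   0.6739  1.5031 -0.2366  1.3509 -1.4944] 
pos [0.5843 0.2773 0.1731] grip [0.5843 0.2773 0.1918] z [-0.0028  0.001  -1.    ] y [ 0.3754 -0.9268 -0.002 ] 
F [-1.7464  1.8667 -1.0136] w 0.6847459007262495 gf 19.996629059314728
[0.3952 0.4008 0.0662] -67.94826857206401
```

Call:
move_arm --increments "0 0 -0.2 0 0 -4 255;0 0 -0.2 0 0 -4 255;0 0 -0.2 0 0 -4 255;0 0 -0.2 0 0 -4 255;0 0 -0.2 0 0 -4 255;0 0 -0.2 0 0 -4 255;0 0 -0.2 0 0 0 255;0 0 0 0 0 0 255"

```text
time: 23.72
position: [0.5848, 0.2771, 0.1722]
tool_rot: [-3.14, 0.044, 0.001]
ft_force: [-0.1, 0.2, -1.7]
grip_width: 0.689
grip_force: 20.2
```

Run:
```python
from h import *
s,m=st();print(s['torque'],np.degrees(np.arctan2(m[1,1],m[0,1])))
```

```text
t 23.72 q [-1.0523  0.3867  0.7457  1.5074 -0.2667  1.3513 -1.8841] 
pos [0.5848 0.2771 0.1722] grip [0.5848 0.2771 0.1909] z [-0.0005  0.0013 -1.    ] y [-0.0281 -0.9996 -0.0013] 
F [-0.1223  0.1948 -1.7378] w 0.6891312206349846 gf 20.20655907690525
[-0.0357  0.1253  0.815 ] -91.60990268867508
```

Call:
move_arm --increments "0 0 -0.3 0 0 -2 255;0 0 -0.3 0 0 -2 255;0 0 0 0 0 -2 255;0 0 0 0 0 -2 255;0 0 0 0 0 0 255;0 0 0 0 0 0 255;0 0 0 0 0 0 255;0 0 0 0 0 0 255" --grip_force 30

```text
time: 24.38
position: [0.5866, 0.2771, 0.1724]
tool_rot: [-3.128, 0.264, -0.005]
ft_force: [5.5, -0.3, 0.4]
grip_width: 0.691
grip_force: 31.8
```

Run:
```python
from h import *
s,m=st();print(s['torque'],np.degrees(np.arctan2(m[1,1],m[0,1])))
```

```text
t 24.38 q [-1.0693  0.3924  0.7712  1.508  -0.278   1.3493 -2.0154] 
pos [0.5866 0.2771 0.1724] grip [0.5865 0.277  0.1911] z [ 0.0035  0.0025 -1.    ] y [-0.1678 -0.9858 -0.003 ] 
F [ 5.5    -0.261   0.3709] w 0.6908682757281832 gf 31.79154790006578
[ 0.0097 -1.2031  1.4635] -99.65708783440176
```

Torque is up to 1.5 N m with no further sinking, so the lid is on its stop. I'll release and lift clear.

Call:
move_arm --increments "0 0 0 0 0 0 255;0 0 0 0 0 0 0;0 0 0 0 0 0 0;0 0 0 0 0 0 0;0 0 0 0 0 0 0;0 0 0 0 0 0 0;0 0 0 0 0 0 0;0 0 0 0 0 0 0" --grip_force 3

```text
time: 25.05
position: [0.5843, 0.2778, 0.1714]
tool_rot: [-3.127, 0.269, 0.002]
ft_force: [0.0, 0.1, -0.3]
grip_width: 0.993
grip_force: 0.0
```

Call:
move_arm --increments "0 0 5 0 0 0 0;0 0 12 0 0 0 0;0 0 20 0 0 0 0;0 0 25 0 0 0 0;0 0 25 0 0 0 0;0 -20 20 0 0 0 0;10 -40 0 0 0 0 0;10 -40 0 0 0 0 0"

```text
time: 25.72
position: [0.6052, 0.179, 0.2815]
tool_rot: [-3.126, 0.261, -0.004]
ft_force: [1.3, -0.1, -0.8]
grip_width: 0.996
grip_force: 0.0
```

Call:
move_arm --increments "10 -40 0 0 0 0 0;10 -40 0 0 0 0 0;10 -40 0 0 0 0 0;10 -40 0 0 0 0 0;0 -40 0 0 0 0 0;0 -40 0 0 0 0 0;0 0 0 0 0 0 0;0 0 0 0 0 0 0"

```text
time: 26.38
position: [0.644, -0.067, 0.2803]
tool_rot: [-3.127, 0.281, -0.001]
ft_force: [0.3, 1.0, -0.3]
grip_width: 1.001
grip_force: 0.0
```

Run:
```python
from h import *
st()
for n in('scene','top'):
    p=cam(n)
    if n=='scene': save(p,'s6.png',(200,60,400,210),4)
    c=cloud(p).reshape(-1,3);t=c[(np.hypot(c[:,0]-.585,c[:,1]-.278)<.04)&(c[:,2]>.195)&(c[:,2]<.25)]
    print(n,len(t),np.median(t[:,2]),t[:,2].max(),t.mean(0))
    g=c[(np.hypot(c[:,0]-.464,c[:,1]-.293)<.06)&(c[:,2]>.18)&(c[:,2]<.2)]
    if len(g)>5:print('gift',cv2.minAreaRect((g[:,:2]*1000).astype(np.float32)))
    k=c[(np.hypot(c[:,0]-.7,c[:,1]-.135)<.05)&(c[:,2]>.02)&(c[:,2]<.13)];print('cat',k.mean(0))
```

```text
t 26.38 q [-0.5905  0.3817  0.9038  1.3376 -0.299   1.5607 -1.47  ] 
pos [ 0.644  -0.067   0.2803] grip [ 0.644  -0.0671  0.299 ] z [ 0.0009  0.0018 -1.    ] y [-0.1781 -0.984  -0.0019] 
F [ 0.3141  0.9594 -0.33  ] w 1.0007192864276673 gf 0.0
scene 276 0.20881137213728734 0.214552357206228 [0.587  0.2736 0.2078]
gift ((464.9309387207031, 292.7055358886719), (72.8337173461914, 74.89147186279297), 72.78746795654297)
cat [0.7187 0.1327 0.0711]
top 516 0.21070144112234868 0.21734171805780544 [0.5807 0.2759 0.2103]
gift ((463.8150634765625, 293.8053283691406), (71.36627197265625, 71.76408386230469), 74.80854797363281)
cat [0.6982 0.1417 0.0792]
```

View pics/s6.png

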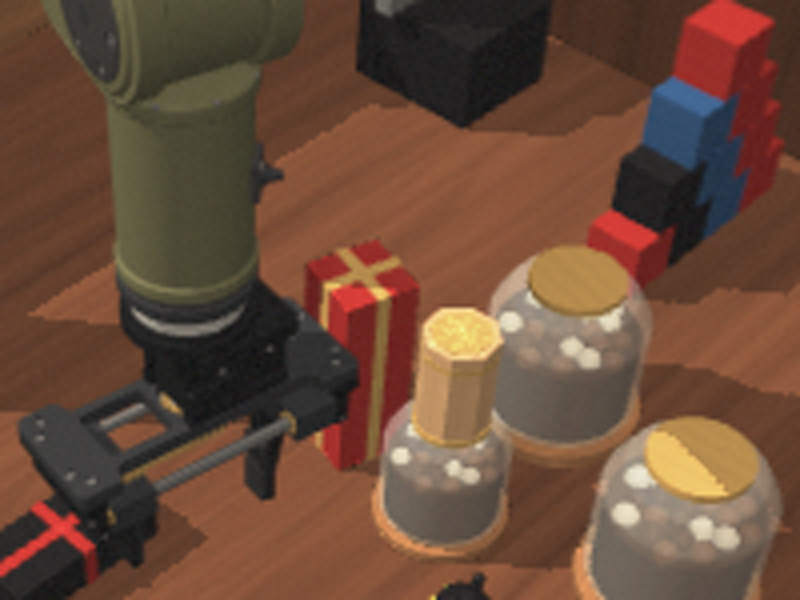

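The lid sits on the collar at (458,440) in the crop. Its top is at about 0.210 m, as expected when fully home, and the bystanders haven't moved. Handing in.

```bash
python3 -c "
from bench import ctrl
print(ctrl.close_job())"
```

```text
the job is handed in; nothing more can be done
None
```

The small jar is closed: I stood the lid up and let it go, took it again from above, dropped it into the thread and screwed it onto the collar, then released it; its top measures about 0.210 m, the gift box and cat measure unmoved, and I handed the job in at about 26 s.

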